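# Knock the pump's sprung pin home

### The arm

A 6-joint arm with a two-finger parallel gripper is mounted at the origin on the work surface. World frame = base frame: x ahead of the robot, y to its left, z up, the work surface at z = 0. Lengths are in m, angles in rad, forces in N, time in s.
With the tool pointing down it reaches from about 0.35 to 0.85 m from the base axis. Payload 8.1 kg.
Tool frame: the origin (TCP) lies on the centre line of the jaws, within the pads' length; the fingertips stand robot.tips_ahead ahead of it and the grasp point (between the pads) lies 6 mm ahead of it (robot.tips_ahead is the distance from the TCP to the fingertips, in m); z points along the fingers, y is the line along which they close (so a half turn about z gives the same grasp; the last joint's range is limited). The gripper opens to 93 mm and grips with 3 to 60 N. Pads are 15 mm wide; open, the fingers measure 128 mm over their backs; the gripper's body (75 mm by 188 mm) begins 65 mm behind the grasp point.
Start: joints at [-1.412, 0.13, 1.488, -0, 1.523, -0.085], TCP at [0.145, -0.582, 0.244] pointing down, gripper open.
Joint ranges: [-2.96, 2.96], [-0.89, 2.26], [0.02, 2.5], [-1.34, 4.48], [0, 2.73], [-2.66, 2.66]. Speed limits (rad/s): [2.39, 2.39, 2.79, 3.14, 3.14, 3.14].

### API

Orientations are given as a rotation vector (axis times angle).
In Python, from plant import robot gives the robot as it stands.
- The arm moves only by the tool apply_moves, never from a script. Its arguments are lists of equal length, an entry for each row: "delta_pos": the shift along the tool's x, y, z in cm, a list of three; "twist": the turn about the tool's z in rad. A call has 1 to 8 rows; each row shifts and turns the commanded pose from where the row before left it, along the tool's axes as they then stand; what a row does not reach is not made up. A row lasts 1/8 s, in which the tool goes at most 62.5 mm and 10.7 degrees, less where a joint would pass 70% of its speed; a pose out of reach is approached as far as the arm can. A call with a gripper value outside its range is refused whole. "gripper" is the finger opening in cm, from 0 to 9.3, set as the call begins (left out, the last holds). The fingers move at their own pace and stop on an object; "squeeze" is the grip in N (left out, the last holds). Time passes only in rows, so rows that do not move let the fingers close. It gives the time, the measured TCP pose, the force, the opening and the grip force at its end, in the units of the state.
- robot.read_state(): the state, without advancing time (a new reading comes with each control period).
- robot.read_camera(name): name is "side" or "top"; returns a dict with "frame" (400x640x3 uint8, red, green, blue), "vertical_fov" (degrees; the focal length in pixels is half the picture's height over the tangent of half this angle, whatever the lens; pixels are square), "cx", "cy" (the principal point, pixels), "k1" (the pictures are not rectified: a ray, as slopes to the right and down, at radius r is drawn at 1 + k1 r^2 times it, then the intrinsics apply), "R" (3x3) and "t" (3): a world point X has camera coordinates R X + t. Camera axes: x right, y down, z forward; pixel columns grow to the right and rows downward; lengths in m; the calibration is good to about 2 mm. A picture is of the moment at which its call begins. There is no depth.
- robot.close_job(): hands the job in; it is judged then, once.
The state is a dict: "t": time; "q": joint angles; "dq": joint speeds; "joint_torque": joint torques, N m; "tool_pos": TCP position; "orientation": TCP orientation; "force": force on the tool from outside, world axes, zero at the start; "wrist_torque": the same for the moment, N m; "opening": finger opening in m; "gripper_force": force on a finger pad.
Only numpy, scipy, OpenCV 4.12 (cv2) and the standard library are available. Lean on these libraries where they do the work, as an engineer would, in place of code of your own. Each camera call takes 0.05 s, during which the arm holds its last target. There are 200 camera calls.

### The job

Take the orange-faced mallet and strike the yellow-capped pin on the blue pump housing down with a quick blow or two from above (do not just lean on it slowly) until its cap sits fully home on the flange, keeping the gripper itself off the pump. Then stand the mallet back on its head, upright, on the green mat, let go of it and back away, leaving the other parts on the bench where they are.

Things in the scene. Friction and masses are not known exactly. Their poses are not given: they have to be found in the camera images.
- pump: Blue pump housing bolted down. Origin: underside centre of its 150 x 120 x 14 mm foot, z up. Round blue body, 84 mm diameter; round flange on it, 116 mm diameter, its top 92 mm above the bench, with four bolt heads 5 mm high. A port stub reaches 68 mm along +x at 45 mm height. The pin stands in the flange at (-36, 0) mm.
- pin_top (a point): Centre of the top of the pin's cap. The cap is a yellow disc, 20 mm diameter and 8 mm thick, on a 12 mm steel shank. Start: 16 to 24 mm higher than when home. Home: the cap lies on the flange, its top 100 mm above the bench.
- pin (a joint): How far the sprung pin is down, in m: 0 = fully out, 0.024 = fully home (cap on the flange). It starts at 0 to 0.008. A weak spring and tight friction: it takes about 10 to 12 N to move and stays where it is left.
- mallet: Mallet, about 0.4 kg, standing on its head. Origin: centre of the lower face, z up. Head: upright cylinder 80 mm tall, orange faces 50 mm diameter (z 0-14 and 66-80 mm), black middle 47 mm. Wooden handle, 22 mm wide, 24 mm tall, level along -x, centred at z 40 mm, from 24 to 135 mm off the head's axis. Centre of mass about 8 mm from that axis, on the handle side. It stands by itself.
- mat: Green mat fixed to the bench, 180 x 180 x 6 mm. Origin: centre of its underside, z up, x and y along its edges.
- bushing_a: Bystander: brass bushing, a ring 52 mm across, 40 mm tall, standing on the bench. Origin: centre of its underside.
- bushing_b: Bystander: another such brass bushing, 52 mm across, 40 mm tall. Origin: centre of its underside.
- tin: Bystander: closed yellow tin, 68 mm diameter, 85 mm tall. Origin: centre of its underside.
- wrench: Bystander: steel wrench 190 mm long, lying flat on the bench. Origin: underside, near its middle.
- gear_ring: Bystander: steel ring 80 mm across, 22 mm tall. Origin: centre of its underside.
- spacer: Bystander: copper ring 44 mm across, 12 mm tall. Origin: centre of its underside.
- screwdriver: Bystander: screwdriver, about 200 mm long, lying on the bench. Origin: underside, near its middle.

How it is judged:
On the way, in this order (a step that is already met when the one before it is completed fails the run):
1. the mallet is lifted off the mat (height (world z) of mallet above 0.04 m), for 0.2 s.
2. a blow of the mallet drives the pin down, the pin moving faster than 40 mm/s (velocity of joint pin above 0.04 m/s and contact force between mallet and pump above 1 N).
3. the pin is home within 2 mm and at rest (value of joint pin above 0.022 m and velocity of joint pin below 0.01 m/s), for 0.2 s.
At the end, for the whole second after the job is handed in: The pin is home within 2 mm; the mallet stands upright on its head (within 7 degrees), released and at rest, its striking face on the green mat (face centre within 72 mm of the mat's centre along each of the mat's edges); every other part lies within 30 mm of where it started (value of joint pin above 0.022 m and x of mallet in the frame of mat between -0.072 and 0.072 m and y of mallet in the frame of mat between -0.072 and 0.072 m and z of mallet in the frame of mat below 0.012 m and angle between mallet's own z axis and vertical below 0.12 rad and linear speed of mallet below 0.02 m/s); the robot touches nothing.
It fails at once if the gripper or arm itself pushes on the pump or its pin (more than 2 N) (contact force between any of the fingers, the arm and pump above 2 N).
It fails at once if another part on the bench is moved by more than 30 mm (distance of any of bushing_a, bushing_b, tin, wrench, gear_ring, spacer, screwdriver from where it was at the start of the episode above 0.03 m).
It also fails if it takes over 48 s, if anything falls off the work surface, if the arm or the gripper's body presses on something with over 40 N, if the wrist force passes 120 N, or if a joint passes its speed limit or range.

## Working session

There is one attempt and no reset: what is moved stays moved. The work goes in short steps, Python scripts to look and compute and a tool call to move; the robot and the scene stay as the last step left them, time stands still between calls to the robot, and variables do not carry over. Pictures are saved under pics/ and viewed, at most 10 in all, crops included, and the job is handed in when it is done.

Besides the shell and the picture viewer there is one more tool, called after "Request:" in YAML: its name, and indented under it one key for each argument. apply_moves: Moves the arm, as the interface text tells. Its arguments: {"type":"object","properties":{"delta_pos":{"type":"array"},"twist":{"type":"array"},"gripper":{"type":"number"},"squeeze":{"type":"number"}},"required":["delta_pos","twist"]}

```bash
mkdir -p pics; cat > h.py <<'E'
import numpy as np, cv2, pickle
from plant import robot
def snap(n,f):
    c=robot.read_camera(n); cv2.imwrite(f'pics/{f}.png',c['frame'][:,:,::-1]); pickle.dump(c,open(f'pics/{f}.pkl','wb')); return c
def K(c):
    f=200/np.tan(np.radians(c['vertical_fov'])/2); return np.array([[f,0,c['cx']],[0,f,c['cy']],[0,0,1]]),np.array([c['k1'],0,0,0.])
def ray(c,u,v):
    k,d=K(c); p=cv2.undistortPoints(np.array([[[u,v]]],float),k,d,None)[0,0]
    R=np.array(c['R']);t=np.array(c['t']); return -R.T@t, R.T@np.array([p[0],p[1],1])
def atz(c,u,v,z):
    o,r=ray(c,u,v); return o+r*(z-o[2])/r[2]
def proj(c,X):
    k,d=K(c); return cv2.projectPoints(np.array(X,float).reshape(-1,1,3),cv2.Rodrigues(np.array(c['R']))[0],np.array(c['t'],float),k,d)[0][:,0]
def load(f): return pickle.load(open(f'pics/{f}.pkl','rb'))
E
python3 - <<'E'
from h import *
for n in('side','top'):
    c=snap(n,n+'0'); print(n,c['vertical_fov'],c['k1'],-np.array(c['R']).T@c['t'])
print(robot.tips_ahead,robot.read_state())
E
```

```text
side 44.338935124741965 0.011674109292134999 [ 0.43097911 -0.91301916  0.87597397]
top 45.51454138447618 -0.11552397275245334 [0.45991207 0.0040991  1.24460279]
0.025 {'t': 0.1, 'q': array([-1.41237597e+00,  1.31094543e-01,  1.48917437e+00, -2.26414591e-05,
        1.52300302e+00, -8.54018311e-02]), 'dq': array([ 0.00113482, -0.00103639, -0.00141685, -0.00131209,  0.00098066,
       -0.00010624]), 'joint_torque': array([ 2.43081042e-03, -5.61337388e+01, -4.93096375e+01,  7.69724767e-02,
        2.91104161e-02, -7.99923669e-05]), 'tool_pos': array([ 0.14478542, -0.58177733,  0.24268481]), 'orientation': array([-3.11661079e+00, -3.81844743e-01,  1.31711915e-04]), 'force': array([-0.72265585, -0.10611912,  0.34181633]), 'wrist_torque': array([-0.02819896,  0.00774367, -0.01352962]), 'gripper_force': 0.0, 'opening': 0.09326622441164124}
```

View pics/top0.png

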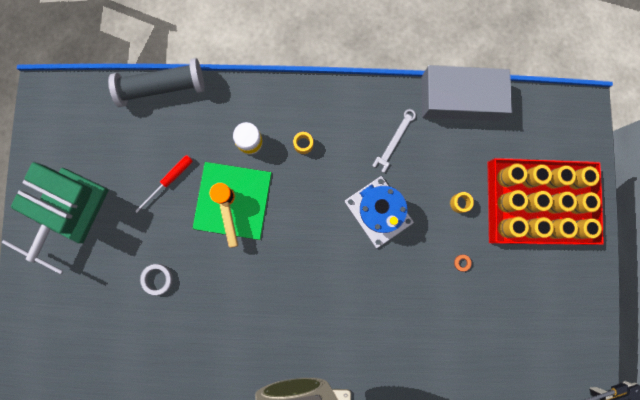

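View pics/side0.png

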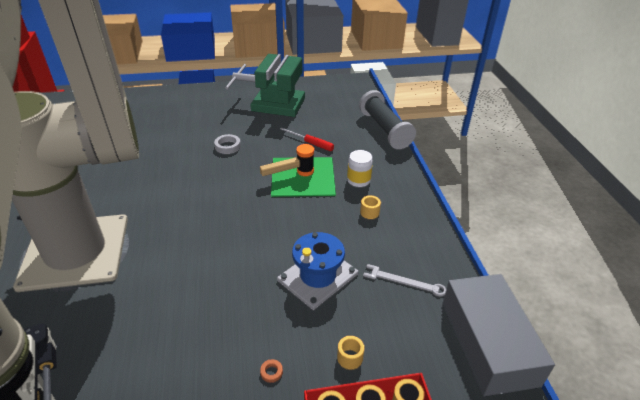

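The top view shows the mallet on the mat near (220,192), with its handle running to (233,245). The pump is at about (380,210) with its pin cap at (392,221). Next I'll enlarge both areas.

```bash
python3 - <<'E'
import cv2,numpy as np
t=cv2.imread('pics/top0.png');s=cv2.imread('pics/side0.png')
r=lambda a:cv2.resize(a,(400,300),interpolation=cv2.INTER_CUBIC)
o=np.vstack([np.hstack([r(t[155:260,180:320]),r(t[155:260,330:470])]),np.hstack([r(s[130:205,250:350]),r(s[225:300,270:370])])])
cv2.imwrite('pics/crop0.png',o)
E
```

```text
(no output)
```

View pics/crop0.png

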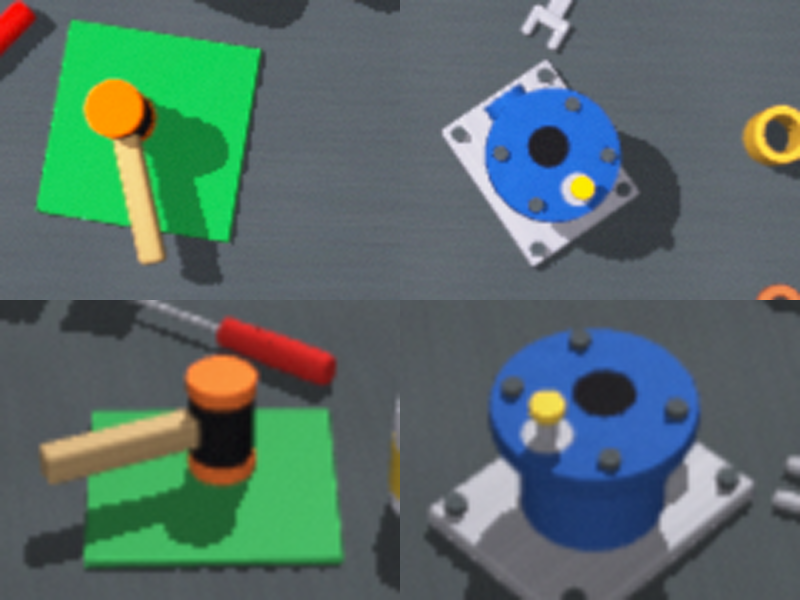

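The crops show these points:
- **Mallet, top view:** top face at crop (114,108), handle end at about (150,262).
- **Mallet, side view:** top face at about (222,372).
- **Pin cap:** crop (582,187) in the top view and (548,400) in the side view.
- **Mat corners, top view:** crop (72,20), (262,48), (232,242) and (38,211).

```bash
cat >> h.py <<'E'
def tri(c1,p1,c2,p2):
    (o1,r1),(o2,r2)=ray(c1,*p1),ray(c2,*p2); A=np.stack([r1,-r2],1); s=np.linalg.lstsq(A,o2-o1,rcond=None)[0]
    a,b=o1+s[0]*r1,o2+s[1]*r2; return (a+b)/2,np.linalg.norm(a-b)
E
python3 - <<'E'
from h import *
np.set_printoptions(precision=4,suppress=True)
T=load('top0');S=load('side0')
tp=lambda x,y,ox=180:(ox+x/2.857-.3,155+y/2.857-.3)
sp=lambda x,y,ox=250,oy=130:(ox+x/4-.4,oy+y/4-.4)
print('mallet top',atz(T,*tp(114,108),.086),tri(T,tp(114,108),S,sp(222,73)))
print('handle end',atz(T,*tp(150,262),.058),'start',atz(T,*tp(130,142),.058))
m=[atz(T,*tp(*p),.006)for p in((72,20),(262,48),(232,242),(38,211))];print('mat',np.array(m),np.mean(m,0),[np.linalg.norm(m[i]-m[i-1])for i in range(4)])
print('pin',tri(T,tp(182,187,330),S,sp(148,100,270,225)),atz(T,*tp(182,187,330),.12))
print('flange T',atz(T,*tp(153,154,330),.092),'S',atz(S,*sp(194,103,270,225),.092))
# head side-camera bottom check
print('mallet S z.086',atz(S,*sp(222,73),.086))
# hsv centroids
for c,nm,box in((T,'T',(385,212,402,229)),(S,'S',(298,244,316,258))):
    x0,y0,x1,y1=box;f=c['frame'][y0:y1,x0:x1].astype(int);k=(f[...,0]>150)&(f[...,1]>120)&(f[...,2]<90);ys,xs=np.nonzero(k);print(nm,xs.mean()+x0,ys.mean()+y0,k.sum())
E
```

```text
mallet top [0.5961 0.2287 0.086 ] (array([0.5966, 0.2283, 0.0882]), np.float64(0.001501628294841495))
handle end [0.4656 0.1967 0.058 ] start [0.5697 0.2186 0.058 ]
mat [[0.6866 0.2875 0.006 ]
 [0.6645 0.1101 0.006 ]
 [0.4859 0.1313 0.006 ]
 [0.5091 0.3098 0.006 ]] [0.5865 0.2097 0.006 ] [np.float64(0.1788381216501268), np.float64(0.17873972494830193), np.float64(0.17987324228104518), np.float64(0.18006070753176215)]
pin (array([ 0.5373, -0.193 ,  0.118 ]), np.float64(0.0014628131015568394)) [ 0.5364 -0.1926  0.12  ]
flange T [ 0.5659 -0.1724  0.092 ] S [ 0.5663 -0.1745  0.092 ]
mallet S z.086 [0.5978 0.2315 0.086 ]
T 393.46 220.46 50
S 306.3636363636364 251.75 44
```

Request:
apply_moves:
  delta_pos:
    - [3.2,-3.4,0]
    - [3.2,-3.4,0]
    - [3.2,-3.4,0]
    - [3.2,-3.4,0]
    - [3.2,-3.4,0]
    - [3.2,-3.4,0]
    - [3.2,-3.4,0]
    - [3.2,-3.4,0]
  twist: [0,0,0,0,0,0,0,0]
  gripper: 9.3

```text
t: 1.1
tool_pos: [0.328, -0.255, 0.2433]
orientation: [-3.118, -0.381, 0.0]
force: [0.8, -0.3, 0.3]
opening: 0.0933
gripper_force: 0.0
```

Request:
apply_moves:
  delta_pos:
    - [3.2,-3.4,0]
    - [3.2,-3.4,0]
    - [3.2,-3.4,0]
    - [3.2,-3.4,0]
    - [3.2,-3.4,0]
    - [3.2,-3.4,0]
    - [3.2,-3.4,0]
    - [0,0,0]
  twist: [0,0,0,0,0,0,0,0]

```text
t: 2.1
tool_pos: [0.488, 0.0311, 0.2429]
orientation: [-3.117, -0.388, 0.002]
force: [-0.6, -0.2, -0.4]
opening: 0.0928
gripper_force: 0.0
```

```bash
cat > go.py <<'E'
import sys
from h import *
from scipy.spatial.transform import Rotation as Ro
s=robot.read_state();R=Ro.from_rotvec(s['orientation']).as_matrix()
g=np.array(eval(sys.argv[1]))
print('t',s['t'],'pos',s['tool_pos'].round(4),'x',R[:,0].round(3),'z',R[:,2].round(3),'delta cm',(R.T@(g-s['tool_pos'])*100).round(2),'f',s['force'].round(1),'op',s['opening'],s['gripper_force'])
E
python3 go.py "[.5965,.229,.20]"
```

```text
t 2.1 pos [0.488  0.0311 0.2429] x [ 0.97   0.245 -0.001] z [-0.001  0.001 -1.   ] delta cm [ 15.38 -16.53   4.3 ] f [-0.6 -0.2 -0.4] op 0.09283700844441808 0.0
```

Request:
apply_moves:
  delta_pos:
    - [3.1,-3.3,0.7]
    - [3.1,-3.3,0.7]
    - [3.1,-3.3,0.7]
    - [3.1,-3.3,0.7]
    - [3.0,-3.3,0.7]
    - [0,0,0.8]
    - [0,0,0]
    - [0,0,0]
  twist: [0,0,0,0,0,0,0,0]

```text
t: 3.1
tool_pos: [0.597, 0.2244, 0.2011]
orientation: [3.118, 0.38, 0.0]
force: [-0.1, 0.5, 0.1]
opening: 0.093
gripper_force: 0.0
```

```bash
python3 go.py "[.5965,.229,.081]"; python3 -c "
from h import *
c=snap('side','s1')
cv2.imwrite('pics/s1c.png',cv2.resize(c['frame'][60:210,220:420,::-1],(800,600),interpolation=cv2.INTER_CUBIC))"
```

```text
t 3.1 pos [0.597  0.2244 0.2011] x [0.971 0.24  0.   ] z [ 0. -0. -1.] delta cm [ 0.06 -0.46 12.01] f [-0.1  0.5  0.1] op 0.09304918029750141 0.0
```

View pics/s1c.png

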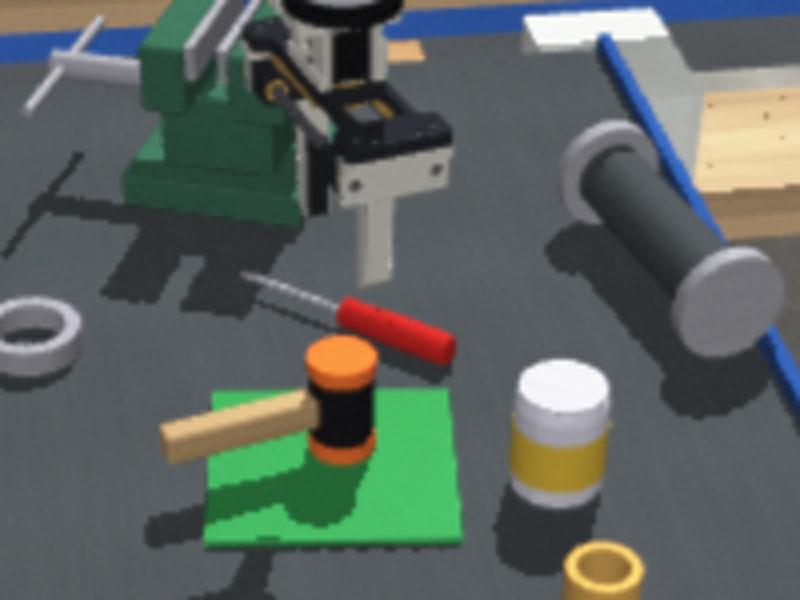

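The gripper is above the mallet, with the near finger at crop (375,280) and the head top at (341,355). The path down is clear.

Request:
apply_moves:
  delta_pos:
    - [0,-0.45,2]
    - [0,0,2.5]
    - [0,0,2.5]
    - [0,0,2.5]
    - [0,0,2.5]
    - [0,0,0]
    - [0,0,0]
  twist: [0,0,0,0,0,0,0]

```text
t: 4.03
tool_pos: [0.5962, 0.2302, 0.0811]
orientation: [-3.118, -0.382, -0.001]
force: [0.5, -0.8, 0.7]
opening: 0.093
gripper_force: 0.0
```

Request:
apply_moves:
  delta_pos:
    - [0,0,0]
    - [0,0,0]
    - [0,0,0]
    - [0,0,0]
    - [0,0,0]
    - [0,0,0]
    - [0,0,0]
    - [0,0,0]
  twist: [0,0,0,0,0,0,0,0]
  gripper: 3.5
  squeeze: 55

```text
t: 5.03
tool_pos: [0.5962, 0.2301, 0.0807]
orientation: [3.118, 0.382, 0.0]
force: [0.1, -1.5, 0.4]
opening: 0.0491
gripper_force: 55.0
```

```bash
python3 go.py "[.5965,.229,.081]"
```

```text
t 5.025 pos [0.5962 0.2301 0.0807] x [0.97  0.241 0.   ] z [ 0. -0. -1.] delta cm [ 0.01  0.11 -0.03] f [ 0.1 -1.5  0.4] op 0.04911518584208921 55.000269412994385
```

Request:
apply_moves:
  delta_pos:
    - [0,0,-1]
    - [0,0,-2]
    - [0,0,-3]
    - [0,0,-3]
    - [0,0,-3]
    - [0,0,-3]
    - [0,0,-2]
    - [0,0,0]
  twist: [0,0,0,0,0,0,0,0]

```text
t: 6.02
tool_pos: [0.5971, 0.2306, 0.2535]
orientation: [-3.117, -0.382, -0.007]
force: [-1.0, 0.5, -3.6]
opening: 0.049
gripper_force: 55.0
```

```bash
python3 go.py "[.537,-.193,.241]"; python3 -c "
from h import *
c=snap('side','s2')
cv2.imwrite('pics/s2c.png',cv2.resize(c['frame'][60:210,220:420,::-1],(800,600),interpolation=cv2.INTER_CUBIC))"
```

```text
t 6.025 pos [0.5971 0.2306 0.2535] x [0.97  0.241 0.004] z [ 0.004  0.001 -1.   ] delta cm [-16.07  39.65   1.17] f [-1.   0.5 -3.6] op 0.04896096571895516 54.99890685081482
```

View pics/s2c.png

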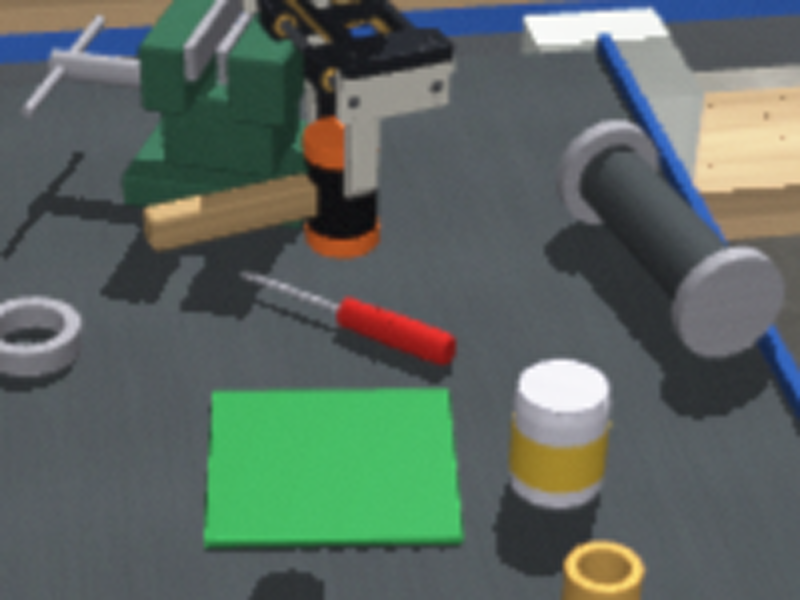

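The mallet hangs upright in the gripper. The lower face is level at crop (341,243) and the handle at (230,210). Next I'll carry it over the pin.

Request:
apply_moves:
  delta_pos:
    - [-1.0,2.5,0]
    - [-1.6,4,0]
    - [-1.6,4,0]
    - [-1.6,4,0]
    - [-1.6,4,0]
    - [-1.6,4,0]
    - [-1.6,4,0]
    - [-1.6,4,0]
  twist: [0,0,0,0,0,0,0,0]

```text
t: 7.08
tool_pos: [0.55, -0.0963, 0.2485]
orientation: [-3.117, -0.382, 0.005]
force: [-0.7, 0.6, -2.7]
opening: 0.049
gripper_force: 55.0
```

Request:
apply_moves:
  delta_pos:
    - [-1.6,4,0]
    - [-1.6,4,0]
    - [-0.7,1.2,0]
    - [0,0,0]
    - [0,0,0]
    - [0,0,0]
  twist: [0,0,0,0,0,0]

```text
t: 7.82
tool_pos: [0.536, -0.1927, 0.2505]
orientation: [-3.118, -0.385, 0.0]
force: [-0.9, 0.1, -1.8]
opening: 0.0491
gripper_force: 55.0
```

```bash
python3 go.py "[.537,-.193,.241]"; python3 -c "
from h import *
c=snap('side','s3');d=snap('top','t3')
r=lambda a:cv2.resize(a[:,:,::-1],(400,300),interpolation=cv2.INTER_CUBIC)
cv2.imwrite('pics/s3c.png',np.hstack([r(c['frame'][185:305,240:400]),r(d['frame'][155:260,330:470])]))"
```

```text
t 7.825 pos [ 0.536  -0.1927  0.2505] x [0.97  0.243 0.   ] z [-0.  0. -1.] delta cm [0.09 0.06 0.95] f [-0.9  0.1 -1.8] op 0.049103240909128605 54.99903380870819
```

View pics/s3c.png

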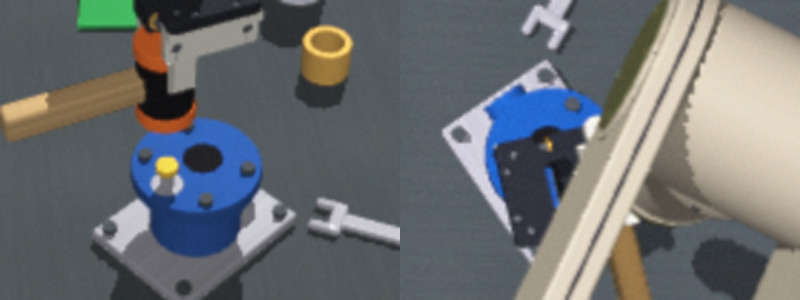

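The mallet is over the pin: head at crop (165,100), cap at (167,165). First blow now.

Request:
apply_moves:
  delta_pos:
    - [0.1,0,0.5]
    - [0,0,2.0]
    - [0,0,2.5]
    - [0,0,2.2]
    - [0,0,0]
    - [0,0,0]
  twist: [0,0,0,0,0,0]

```text
t: 8.68
tool_pos: [0.5362, -0.1935, 0.178]
orientation: [-3.118, -0.382, 0.002]
force: [0.4, -0.3, -3.1]
opening: 0.0493
gripper_force: 55.0
```

```bash
python3 go.py "[.537,-.193,.1747]"
```

```text
t 8.675 pos [ 0.5362 -0.1935  0.178 ] x [ 0.97   0.241 -0.001] z [-0.001  0.001 -1.   ] delta cm [ 0.09 -0.03  0.33] f [ 0.4 -0.3 -3.1] op 0.04927626757936153 54.99884784221649
```

Second blow, to finish the last few millimetres.

Request:
apply_moves:
  delta_pos:
    - [0,0,-2.0]
    - [0,0,0]
    - [0,0,0.7]
    - [0,0,1.75]
    - [0,0,0]
    - [0,0,0]
    - [0,0,0]
  twist: [0,0,0,0,0,0,0]

```text
t: 9.55
tool_pos: [0.5362, -0.1935, 0.1733]
orientation: [-3.118, -0.382, 0.002]
force: [0.3, -1.1, -2.9]
opening: 0.0489
gripper_force: 55.0
```

```bash
python3 go.py "[.537,-.193,.1747]"
```

```text
t 9.55 pos [ 0.5362 -0.1935  0.1733] x [ 0.97   0.241 -0.001] z [-0.001  0.001 -1.   ] delta cm [ 0.09 -0.03 -0.14] f [ 0.3 -1.1 -2.9] op 0.04887874799352707 54.99894976615906
```

```bash
python3 -c "
from h import *
c=snap('side','s4')
cv2.imwrite('pics/s4c.png',cv2.resize(c['frame'][200:300,255:375,::-1],(720,600),interpolation=cv2.INTER_CUBIC))"
```

```text
(no output)
```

View pics/s4c.png

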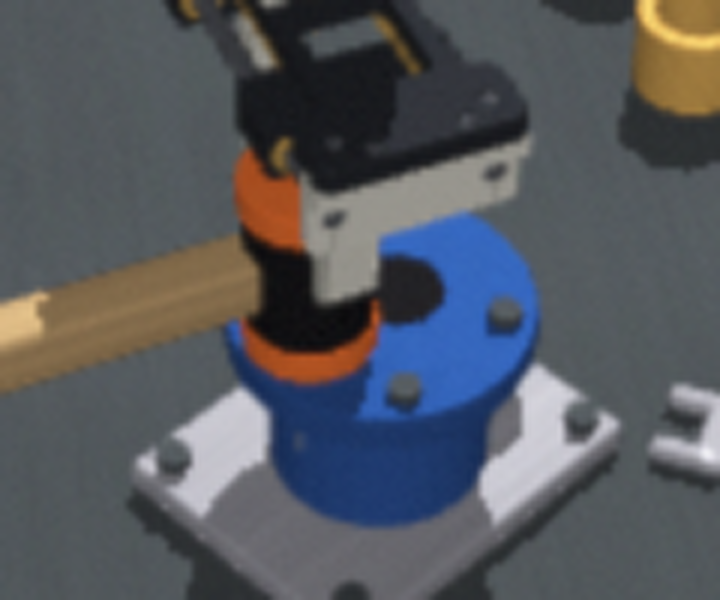

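The face sits at crop (310,365), but it hides the cap. I'll raise the mallet to look at the pin.

Request:
apply_moves:
  delta_pos:
    - [0,0,-2.0]
    - [0,0,-2.5]
    - [0,0,-2.5]
    - [0,0,0]
    - [0,0,0]
  twist: [0,0,0,0,0]

```text
t: 10.22
tool_pos: [0.5365, -0.1936, 0.2439]
orientation: [-3.118, -0.382, 0.0]
force: [0.1, 1.0, -3.4]
opening: 0.0491
gripper_force: 55.0
```

```bash
python3 go.py "[.537,-.193,.1747]"; python3 -c "
from h import *
c=snap('side','s5')
cv2.imwrite('pics/s5c.png',cv2.resize(c['frame'][180:300,255:375,::-1],(600,600),interpolation=cv2.INTER_CUBIC))
S=load('side0')
f=np.array([.5660,-.1735,0]);d=np.array([-.0285,-.0205,0])
for h in (.1,.104,.108,.118):print(h,proj(S,[.5372,-.1934,h]))
f=c['frame'][240:262,296:318].astype(int);k=(f[...,0]>150)&(f[...,1]>120)&(f[...,2]<90);ys,xs=np.nonzero(k);print(xs.mean()+296,ys.mean()+240,k.sum(),ys.min()+240,ys.max()+240)"
```

```text
t 10.225 pos [ 0.5365 -0.1936  0.2439] x [ 0.97   0.241 -0.   ] z [-0.  0. -1.] delta cm [ 0.06 -0.05  6.92] f [ 0.1  1.  -3.4] op 0.04910200290942139 54.99888360500336
0.1 [[306.26781714 255.57655849]]
0.104 [[306.26281632 254.2958001 ]]
0.108 [[306.25778841 253.00870278]]
0.118 [[306.24509873 249.76291179]]
306.4186046511628 257.0232558139535 43 254 260
```

View pics/s5c.png

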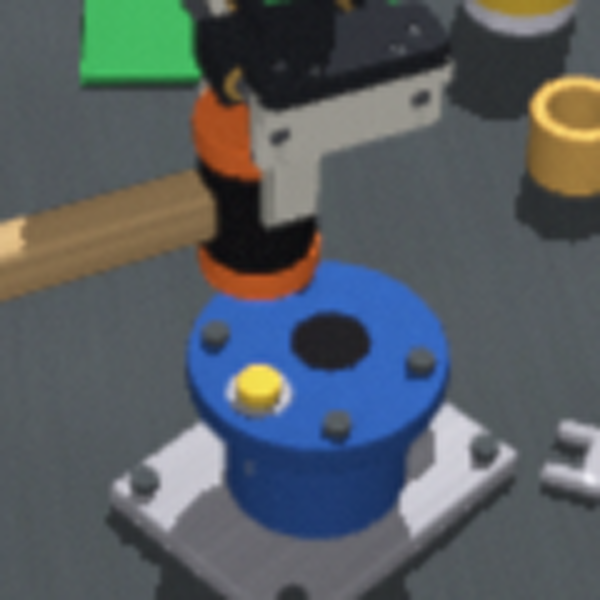

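The cap dropped about 16 mm (row 251.8 to 257.0) and is nearly on the flange. No reaction force is left, so it may be 1–2 mm short of home. I'll strike again, a little deeper.

Request:
apply_moves:
  delta_pos:
    - [0,0,0.5]
    - [0,0,2.0]
    - [0,0,2.5]
    - [0,0,2.25]
    - [0,0,0]
    - [0,0,0]
  twist: [0,0,0,0,0,0]

```text
t: 11.02
tool_pos: [0.5358, -0.1933, 0.1699]
orientation: [-3.117, -0.382, 0.003]
force: [-0.0, -0.1, -3.4]
opening: 0.0492
gripper_force: 55.0
```

```bash
python3 go.py "[.537,-.193,.1747]"
```

```text
t 11.025 pos [ 0.5358 -0.1933  0.1699] x [ 0.97   0.241 -0.002] z [-0.002  0.001 -1.   ] delta cm [ 0.12 -0.   -0.48] f [-0.  -0.1 -3.4] op 0.04921897823277767 54.99893009662628
```

Request:
apply_moves:
  delta_pos:
    - [0,0,0.2]
    - [0,0,0]
  twist: [0,0]

```text
t: 11.28
tool_pos: [0.5365, -0.1936, 0.1692]
orientation: [-3.118, -0.382, 0.001]
force: [-0.8, -0.2, -3.5]
opening: 0.0487
gripper_force: 55.0
```

```bash
python3 go.py "[.537,-.193,.1747]"; python3 -c "
from h import *
c=snap('side','s6')
cv2.imwrite('pics/s6c.png',np.hstack([cv2.resize(x['frame'][205:285,280:330,::-1],(375,600),interpolation=cv2.INTER_CUBIC) for x in (load('s4'),c)]))"
```

```text
t 11.275 pos [ 0.5365 -0.1936  0.1692] x [ 0.97   0.241 -0.   ] z [-0.  0. -1.] delta cm [ 0.06 -0.05 -0.55] f [-0.8 -0.2 -3.5] op 0.04869711272258824 54.99896943569183
```

View pics/s6c.png

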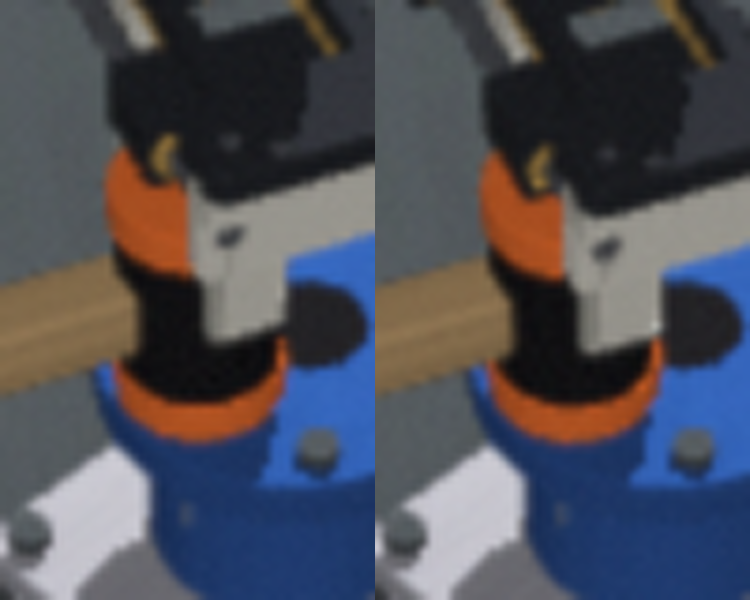

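In both crops the mallet's lower edge stays at row 440 while the finger moves down 11 rows. So the mallet is against a hard stop, the pin is home, and the head only slid up about 5 mm in the grip. Next I'll lift it and carry it back to the mat.

Request:
apply_moves:
  delta_pos:
    - [0,0,-2.0]
    - [0,0,-2.5]
    - [0,0,-2.5]
    - [1,-2.5,0]
    - [1.5,-4,0]
    - [1.5,-4,0]
    - [1.5,-4,0]
    - [1.5,-4,0]
  twist: [0,0,0,0,0,0,0,0]

```text
t: 12.32
tool_pos: [0.5604, 0.004, 0.2416]
orientation: [3.118, 0.382, 0.003]
force: [0.7, 0.1, -2.9]
opening: 0.0492
gripper_force: 55.0
```

Request:
apply_moves:
  delta_pos:
    - [1.5,-4,0]
    - [1.5,-4,0]
    - [1.5,-4,0]
    - [1.5,-4,0]
    - [1.5,-3,0]
    - [0,0,0]
    - [0,0,0]
  twist: [0,0,0,0,0,0,0]

```text
t: 13.2
tool_pos: [0.587, 0.2049, 0.2406]
orientation: [3.118, 0.382, 0.001]
force: [-0.5, 0.3, -2.6]
opening: 0.0491
gripper_force: 55.0
```

```bash
python3 go.py "[.5865,.2110,.0752]"; python3 -c "
from h import *
c=snap('side','s7')
f=c['frame'][240:266,296:318].astype(int);k=(f[...,0]>150)&(f[...,1]>120)&(f[...,2]<90);ys,xs=np.nonzero(k);print(xs.mean()+296,ys.mean()+240,k.sum(),ys.min()+240,ys.max()+240)
cv2.imwrite('pics/s7c.png',np.hstack([cv2.resize(c['frame'][60:210,250:370,::-1],(400,500),interpolation=cv2.INTER_CUBIC),cv2.resize(c['frame'][225:300,275:335,::-1],(400,500),interpolation=cv2.INTER_CUBIC)]))"
```

```text
t 13.2 pos [0.587  0.2049 0.2406] x [0.97  0.242 0.001] z [ 0.001 -0.    -1.   ] delta cm [ 0.08 -0.61 16.54] f [-0.5  0.3 -2.6] op 0.049065033525634856 54.99889433383942
306.3809523809524 257.0952380952381 42 254 260
```

View pics/s7c.png

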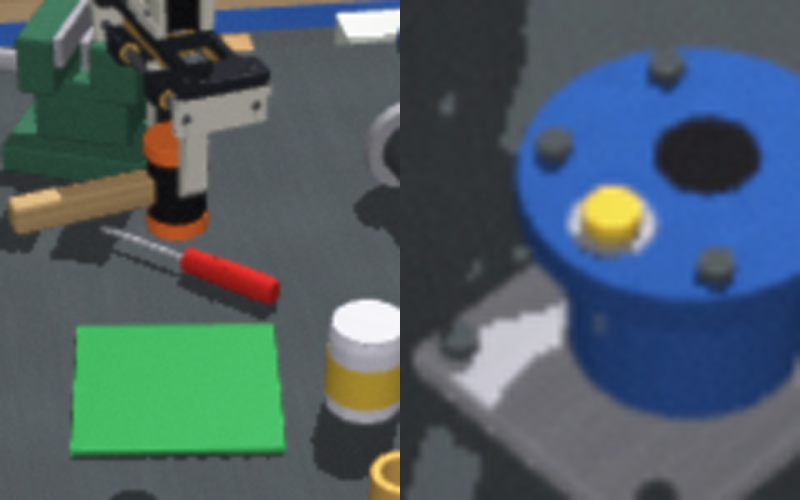

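The cap's pixel row did not change after the third blow (257.0 and 257.1), so the pin is home. The mallet still hangs upright, with its face at crop (177,230). Now I'll lower it.

Request:
apply_moves:
  delta_pos:
    - [0,-0.5,2]
    - [0,0,3]
    - [0,0,3]
    - [0,0,3]
    - [0,0,2.5]
    - [0,0,1.5]
    - [0,0,0.6]
    - [0,0,0]
  twist: [0,0,0,0,0,0,0,0]

```text
t: 14.25
tool_pos: [0.5857, 0.21, 0.0837]
orientation: [-3.118, -0.382, -0.0]
force: [-0.2, 0.5, -3.5]
opening: 0.0488
gripper_force: 55.0
```

Request:
apply_moves:
  delta_pos:
    - [0,0,0.3]
    - [0,0,0]
    - [0,0,0]
  twist: [0,0,0]

```text
t: 14.62
tool_pos: [0.5859, 0.2102, 0.0811]
orientation: [-3.118, -0.382, -0.001]
force: [-0.1, 0.7, -4.4]
opening: 0.0487
gripper_force: 55.0
```

Request:
apply_moves:
  delta_pos:
    - [0,0,0.2]
    - [0,0,0]
    - [0,0,0]
  twist: [0,0,0]

```text
t: 15.0
tool_pos: [0.5856, 0.2101, 0.0786]
orientation: [3.118, 0.382, -0.0]
force: [0.6, -0.7, -3.3]
opening: 0.0493
gripper_force: 55.0
```

Request:
apply_moves:
  delta_pos:
    - [0,0,0.2]
    - [0,0,0]
    - [0,0,0]
  twist: [0,0,0]

```text
t: 15.38
tool_pos: [0.5856, 0.2101, 0.0765]
orientation: [3.118, 0.382, -0.0]
force: [-0.8, -0.2, -2.7]
opening: 0.0488
gripper_force: 55.0
```

Request:
apply_moves:
  delta_pos:
    - [0,0,0.1]
    - [0,0,0]
    - [0,0,0]
  twist: [0,0,0]

```text
t: 15.75
tool_pos: [0.5856, 0.2101, 0.0756]
orientation: [3.118, 0.382, -0.0]
force: [-0.0, -0.6, -3.1]
opening: 0.0491
gripper_force: 55.0
```

Request:
apply_moves:
  delta_pos:
    - [0,0,0.1]
    - [0,0,0]
    - [0,0,0]
  twist: [0,0,0]

```text
t: 16.12
tool_pos: [0.586, 0.2102, 0.0751]
orientation: [-3.118, -0.382, -0.001]
force: [0.9, 0.2, 0.4]
opening: 0.0487
gripper_force: 55.0
```

The weight has come off the wrist (force from -3.1 N to +0.4 N), so the mallet is standing on the mat. Release now.

Request:
apply_moves:
  delta_pos:
    - [0,0,0]
    - [0,0,0]
    - [0,0,0]
    - [0,0,0]
    - [0,0,0]
    - [0,0,0]
    - [0,0,0]
    - [0,0,0]
  twist: [0,0,0,0,0,0,0,0]
  gripper: 9.3

```text
t: 17.12
tool_pos: [0.5856, 0.2101, 0.0746]
orientation: [3.118, 0.382, 0.0]
force: [0.5, 0.4, -0.1]
opening: 0.0929
gripper_force: 0.0
```

Request:
apply_moves:
  delta_pos:
    - [0,0,-1]
    - [0,0,-2]
    - [0,0,-3]
    - [0,0,-3]
    - [0,0,-3]
    - [0,0,-3]
    - [0,0,0]
    - [0,0,0]
  twist: [0,0,0,0,0,0,0,0]

```text
t: 18.12
tool_pos: [0.5856, 0.2101, 0.2249]
orientation: [-3.118, -0.382, -0.001]
force: [-0.5, -0.3, 0.1]
opening: 0.0929
gripper_force: 0.0
```

```bash
python3 - <<'E'
from h import *
c=snap('side','s9');T=snap('top','t9')
# orange blobs: top and bottom faces of the head, against initial picture and prediction
for n,x in(('before',load('side0')),('now',c)):
    f=cv2.cvtColor(x['frame'][100:210,270:345],cv2.COLOR_RGB2HSV);m=cv2.inRange(f,(4,170,120),(14,255,255))
    _,_,st,ce=cv2.connectedComponentsWithStats(m);print(n,[(s[4],(q+[270,100]).round(1)) for s,q in zip(st[1:],ce[1:]) if s[4]>15])
print(proj(c,[[.5965,.229,.079],[.5965,.229,.013],[.5858,.2102,.079],[.5858,.2102,.013]]).round(1))
d=np.abs(c['frame'].astype(int)-load('side0')['frame']).max(2)>60
d[:215,240:345]=0; ys,xs=np.nonzero(d[:, 200:]);print('diff cols>200 outside mallet:',d[:,200:].sum(), d[225:300,270:370].sum(),d[215:,200:].sum())
print(robot.read_state()['tool_pos'])
E
```

```text
before [(np.int32(190), array([305.1, 150.1])), (np.int32(55), array([305.5, 172.7]))]
now [(np.int32(193), array([302.2, 154.4])), (np.int32(55), array([302.6, 176.9]))]
[[304.8 150.4]
 [304.9 169.1]
 [302.  154.6]
 [302.2 173.3]]
diff cols>200 outside mallet: 148 148 148
[0.58490656 0.20987705 0.22333118]
```

The mallet stands upright where predicted, and nothing else on the bench has changed except around the pin. Handing in.

```bash
python3 -c "
from plant import robot
print(robot.close_job())"
```

```text
the job is handed in; nothing more can be done
None
```

Job handed in (no verdict came back): by the camera and force readings, three quick blows, the last to make sure, drove the pin home, the mallet stands upright and released near the middle of the green mat, and no other part moved.

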